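Sort the phones at the repair counter

TASK

Sort the phones on the repair bench: the two keypad phones go into the deep bin and the smartphone goes into the low tray, lying flat with its screen up. Before the smartphone goes into the tray, hold it in the gripper over the upward-looking camera for two seconds, level and still, centred and in line between the two pointers and at the height of their tips, without it touching the camera stand. Lower the phones into place rather than dropping them, and leave the tools and the other things on the bench where they are.

Things in the scene. Friction and masses are not known exactly. Their poses are not given: they have to be found in the camera images.
- smartphone: the smartphone: a flat dark slab in a thick rubber-edged case, 120 (x) x 54 (y) x 14 (z) mm, about 0.16 kg, whose top is nearly all black glass. Origin at the centre of its underside, x along its length, z out of its screen. It starts screen up on the bench.
- smartphone_center (a point): the centre of the smartphone's volume, 7 mm above its origin
- keypad_a: a black keypad phone 106 (x) x 44 (y) x 16 (z) mm, about 0.09 kg, with a small grey screen and twelve white keys on top; origin at the centre of its underside, x along its length
- keypad_b: a black keypad phone 106 (x) x 44 (y) x 16 (z) mm, about 0.09 kg, with a small grey screen and twelve white keys on top; origin at the centre of its underside, x along its length
- bin: the deep grey plastic bin for keypad phones, open on top, fixed to the bench: outside 170 (x) x 200 (y) x 45 (z) mm, walls and floor 5 mm thick. Origin at the centre of its underside.
- tray: the low bare steel tray for the smartphone, open on top, fixed to the bench: outside 200 (x) x 160 (y) x 18 (z) mm, walls and floor 5 mm thick. Origin at the centre of its underside.
- camera_stand: upward-looking inspection camera, fixed: grey base 80 (x) x 216 (y) x 12 mm, black camera 60 mm across in its middle, lens at 48 mm height; at y = +102 and -102 mm a steel post 10 mm thick, 135 mm high, with a brass pointer at 130 mm height pointing inwards, tip 79 mm from the centre. Origin: centre of the underside; y runs along the line of the pointers.
- view (a point): the viewing point: midway between the two pointer tips, 130 mm above the bench; the centre of the smartphone belongs here, its length along the line of the pointers (either way round)
- screwdriver: bystander, not to be disturbed: small screwdriver lying on the bench, 130 long, under 30 thick; origin under its middle (mm)
- tweezers: bystander, not to be disturbed: steel tweezers lying flat, 125 long, 19 wide, 7 high; origin under its middle (mm)
- battery: bystander, not to be disturbed: loose grey spare battery, 56 x 42 x 6; origin at the centre of its underside (mm)
- tape_roll: bystander, not to be disturbed: amber tape roll lying flat, 60 across, 16 high; origin at the centre of its underside (mm)
- flux_jar: bystander, not to be disturbed: small amber jar, 36 across, 40 high; origin at the centre of its underside (mm)
Not all that is in view belongs to the job. Leave any blue look-alike of the smartphone alone.

How it is judged:
On the way:
1. the smartphone is held in the gripper at the viewing point, level, in line with the pointers and still (horizontal distance between smartphone_center and view below 0.018 m and z of smartphone_center in the frame of view between -0.012 and 0.012 m and angle between smartphone's own z axis and vertical below 0.15 rad and angle between the x axis of smartphone and the y axis of camera_stand, either way round below 0.2 rad and linear speed of smartphone below 0.03 m/s and contact force between smartphone and the fingers above 0.5 N), for 1.5 s.
At the end, for the whole second after the job is handed in: The smartphone lies flat on the floor of the low tray, screen up (tilt under 0.1 rad, underside less than 12 mm above the tray's underside); both keypad phones lie inside the deep bin (centres between its walls, undersides less than 35 mm above the bin's underside); all three are at rest (x of smartphone in the frame of tray between -0.095 and 0.095 m and y of smartphone in the frame of tray between -0.075 and 0.075 m and z of smartphone in the frame of tray between 0.002 and 0.012 m and angle between smartphone's own z axis and vertical below 0.1 rad and x of keypad_a in the frame of bin between -0.08 and 0.08 m and y of keypad_a in the frame of bin between -0.095 and 0.095 m and z of keypad_a in the frame of bin between 0 and 0.035 m and x of keypad_b in the frame of bin between -0.08 and 0.08 m and y of keypad_b in the frame of bin between -0.095 and 0.095 m and z of keypad_b in the frame of bin between 0 and 0.035 m and linear speed of each of smartphone, keypad_a, keypad_b below 0.02 m/s); the robot touches nothing.
It fails at once if a phone is dropped (it moves faster than 0.7 m/s out of the gripper, a fall of about 25 mm) ((contact force between smartphone and the fingers below 0.3 N and linear speed of smartphone above 0.7 m/s) or (contact force between keypad_a and the fingers below 0.3 N and linear speed of keypad_a above 0.7 m/s) or (contact force between keypad_b and the fingers below 0.3 N and linear speed of keypad_b above 0.7 m/s)).
It fails at once if the smartphone knocks against the camera stand (over 2 N) (contact force between smartphone and camera_stand above 2 N).
It fails at once if a bystander is pushed more than 30 mm from its place (distance of any of screwdriver, tweezers, battery, tape_roll, flux_jar from where it was at the start of the episode above 0.03 m).
It also fails if it takes over 67 s, if anything falls off the work surface, if the arm or the gripper's body presses on something with over 40 N, if the wrist force passes 120 N, or if a joint passes its speed limit or range.

ROBOT

A 6-joint arm with a two-finger parallel gripper is mounted at the origin on the work surface. World frame = base frame: x ahead of the robot, y to its left, z up, the work surface at z = 0. Lengths are in m, angles in rad, forces in N, time in s.
With the tool pointing down it reaches from about 0.375 to 0.9 m from the base axis. Payload 3.1 kg.
Tool frame: the origin (TCP) lies midway between the tips of the shut fingers; the grasp point (between the pads) lies manip.hold_point_z behind it (manip.hold_point_z is the distance from the TCP to the grasp point, in m); z points along the fingers, y is the direction in which the jaws open and shut (so a half turn about z gives the same grasp; the last joint's range is limited). The gripper opens to 85 mm and grips with 20 to 120 N. Pads are 22 mm wide; open, the fingers measure 114 mm over their backs; the gripper's body (76 mm by 85 mm) begins 54 mm behind the grasp point. The pads swing forward as they close: fully open they stand 13 mm farther back than shut.
Start: joints at [-1.508, 0.527, 1.433, -0, 1.181, -0.178], TCP at [0.15, -0.607, 0.231] pointing down, gripper open.
Joint ranges: [-3.08, 3.08], [-0.75, 2.2], [0.22, 2.44], [-1.43, 4.57], [0, 2.65], [-2.85, 2.85]. Speed limits (rad/s): [2.79, 2.79, 3.14, 3.14, 3.14, 3.14].

INTERFACE

Orientations are given as a unit quaternion [x, y, z, w].
In Python, from station import manip, snapshot, workorder, models gives the robot as it stands.
- The arm moves only by the tool jog_arm, never from a script. Its argument "commands" is a list of rows, each a list of 5 numbers: the opening in per cent of the stroke, from 0 (shut) to 100 (fully open), then the shift along the world's x, y, z in cm, then the turn about the world's z in rad. A call has 1 to 8 rows; each row shifts and turns the pose as measured when the row begins; what a row does not reach is not made up. A row lasts 1/12 s, in which the tool goes at most 41.7 mm and 7.16 degrees, less where a joint would pass 70% of its speed; a pose out of reach is approached as far as the arm can. A call with a gripper value outside its range is refused whole. The fingers move at their own pace and stop on an object; "squeeze" is the grip in N (left out, the last holds). Time passes only in rows, so rows that do not move let the fingers close. It gives the time, the measured TCP pose, the force and the opening at its end, in the units of the state.
- manip.sense(): the state, without advancing time (a new reading comes with each control period).
- snapshot(name): name is "side" or "top"; returns a dict with "image" (480x640x3 uint8, red, green, blue), "intrinsics" (3x3 intrinsics, pixels), "extrinsics" (4x4, takes a point from camera to world coordinates). Camera axes: x right, y down, z forward; pixel columns grow to the right and rows downward; lengths in m; the calibration is good to about 2 mm. A picture is of the moment at which its call begins. There is no depth.
- workorder.sign_off(): hands the job in, once; it reports no verdict.
Trained networks look in a picture, given as the dict that the camera call returned (one of the last four; its "shot" number tells which), for a name from the list of things; names that differ only in an ending like _2 or _b are one class to them, and where a whole thing is asked for, a point or a joint stands for the part that bears it (a point fixed in the world has none). Each returns a list of dicts, best first, with "score" (0 to 1); they miss things now and then, are a little off and sometimes report something else, mostly with a low value. They report only what shows in the picture. A call takes as long as a camera call. They do not tell look-alikes from the thing itself.
- models.find_in(picture, name): "centre" ([x, y, z] in m, in world coordinates, good to about 4 mm: the middle of the surface that is visible of it).
- models.pinpoint(picture, name): "centre" ([x, y, z] in m, in world coordinates, good to about 4 mm: a listed point, or the origin of a listed thing).
The state is a dict: "t": time; "q": joint angles; "qd": joint speeds; "tau": joint torques, N m; "tcp_pos": TCP position; "tool_rot": TCP orientation; "force": force on the tool from outside, world axes, zero at the start; "ft_torque": the same for the moment, N m; "finger_gap": opening from 0.0 (shut) to 1.0 (fully open).
Only numpy, scipy, OpenCV 4.12 (cv2) and the standard library are available. Lean on these libraries where they do the work, as an engineer would, in place of code of your own. Each camera call takes 0.05 s, during which the arm holds its last target. There are 200 camera calls.

## Working session

There is one attempt and no reset: what is moved stays moved. The work goes in short steps, Python scripts to look and compute and a tool call to move; the robot and the scene stay as the last step left them, time stands still between calls to the robot, and variables do not carry over. Pictures are saved under pics/ and viewed, about 8 in all and at most 12, crops included, and the job is handed in when it is done.

Besides the shell and the picture viewer there is one more tool, called after "Request:" as a command line: name --pt "numbers of a row" for each row, then --argument value for the rest. jog_arm: Moves the arm, as the interface text tells. Its arguments: {"type":"object","properties":{"commands":{"type":"array","items":{"type":"array","items":{"type":"number"}}},"squeeze":{"type":"number"}},"required":["commands"]}

```bash
mkdir -p pics; cat > h.py <<'E'
import numpy as np, cv2
from station import manip, snapshot, workorder, models
def ray(s,u,v):
    K=np.array(s["intrinsics"]);T=np.array(s["extrinsics"])
    d=T[:3,:3]@np.linalg.solve(K,[u,v,1]);return T[:3,3],d
def onz(s,u,v,z):
    o,d=ray(s,u,v);return o+d*(z-o[2])/d[2]
def tri(a,pa,b,pb):
    oa,da=ray(a,*pa);ob,db=ray(b,*pb)
    A=np.c_[da,-db];t,*_=np.linalg.lstsq(A,ob-oa,rcond=None)
    p,q=oa+t[0]*da,ob+t[1]*db;return (p+q)/2,np.linalg.norm(p-q)
def save(s,n,k=1):
    cv2.imwrite(f"pics/{n}.png",cv2.resize(s["image"][:,:,::-1],None,fx=k,fy=k))
E
python3 - <<'E'
from h import *
np.set_printoptions(precision=4,suppress=True)
print(manip.hold_point_z, manip.sense()["t"])
for n in("top","side"):
    s=snapshot(n);save(s,n+"0",1.25);np.savez(n+"0",**{k:s[k] for k in("image","intrinsics","extrinsics")})
    print(n,np.array(s["extrinsics"]),s["intrinsics"][0][0])
    for t in("smartphone","keypad_a","bin","tray","camera_stand","view","screwdriver","tweezers","battery","tape_roll","flux_jar"):
        for f in (models.pinpoint,):
            print(t,[(np.round(r["centre"],3).tolist(),round(r["score"],2)) for r in f(s,t)])
E
```

```text
0.0187 0.0
top [[ 0.0004 -0.9859  0.1671  0.3348]
 [-0.9997  0.004   0.026  -0.0418]
 [-0.0263 -0.167  -0.9856  1.1563]
 [ 0.      0.      0.      1.    ]] 464.6641723116258
smartphone [([0.499, -0.151, -0.002], 0.67), ([0.684, -0.476, -0.002], 0.58)]
keypad_a [([0.48, -0.006, 0.001], 0.65), ([0.473, 0.156, 0.001], 0.6)]
bin [([0.497, 0.421, 0.0], 0.82)]
tray [([0.466, -0.405, -0.002], 0.64)]
camera_stand [([0.666, 0.036, 0.0], 0.97)]
view [([0.664, 0.039, 0.128], 0.82)]
screwdriver [([0.331, 0.18, 0.002], 0.58)]
tweezers [([0.346, -0.172, -0.001], 0.83)]
battery [([0.683, 0.206, 0.001], 0.56)]
tape_roll [([0.594, 0.207, 0.002], 0.52)]
flux_jar [([0.601, -0.206, 0.001], 0.75)]
side [[ 0.9478 -0.1676  0.2713  0.1505]
 [-0.3188 -0.508   0.8001 -1.1007]
 [ 0.0038 -0.8449 -0.5349  0.8262]
 [ 0.      0.      0.      1.    ]] 607.7883151104706
smartphone [([0.508, -0.159, -0.003], 0.82), ([0.683, -0.471, 0.002], 0.65)]
keypad_a [([0.469, 0.157, 0.001], 0.9), ([0.344, -0.172, -0.005], 0.68)]
bin [([0.504, 0.421, 0.004], 0.61)]
tray [([0.463, -0.405, -0.002], 0.64)]
camera_stand [([0.507, -0.152, 0.006], 0.74), ([0.664, 0.036, -0.0], 0.56)]
view []
screwdriver [([0.33, 0.181, 0.0], 0.7)]
tweezers [([0.506, -0.156, 0.002], 0.72), ([0.343, -0.175, -0.007], 0.53)]
battery [([0.678, 0.207, 0.001], 0.45)]
tape_roll [([0.591, 0.207, -0.002], 0.56)]
flux_jar [([0.603, -0.209, 0.002], 0.58)]
```

View pics/top0.png

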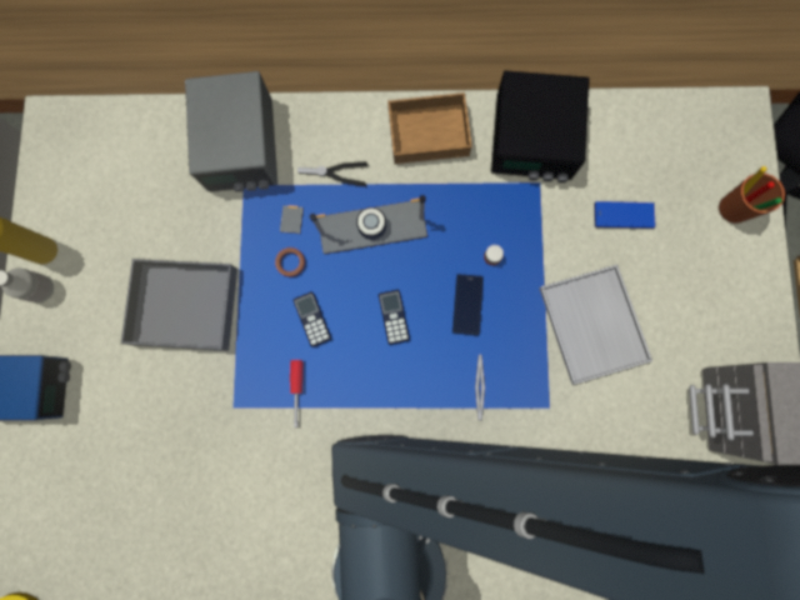

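View pics/side0.png

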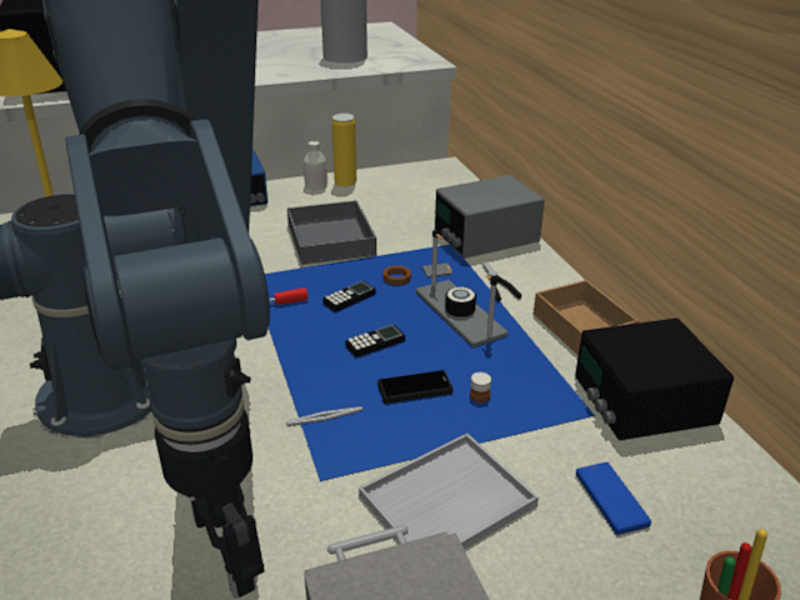

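The top view shows the smartphone at about (468,305), the keypads at (394,317) and (312,319), the bin at (180,305), the tray at (596,325) and the stand at (372,225). The blue look-alike is at (625,215). The side view agrees. Next I'll measure the outlines and heights.

```bash
cat > m.py <<'E'
from h import *
np.set_printoptions(precision=4,suppress=True)
S={n:dict(np.load(n+"0.npz")) for n in("top","side")}
def seg(s,c,r=45):
    im=s["image"];hsv=cv2.cvtColor(im,cv2.COLOR_RGB2HSV)
    mat=(hsv[...,1]>150)&(hsv[...,0]>100)&(hsv[...,0]<130)&(hsv[...,2]>70)
    m=(~mat).astype(np.uint8);w=np.zeros_like(m);cv2.circle(w,(int(c[0]),int(c[1])),r,1,-1)
    n,l,st,ce=cv2.connectedComponentsWithStats(m*w)
    # component nearest to c, large
    k=min((i for i in range(1,n) if st[i,4]>250),key=lambda i:np.hypot(*(ce[i]-c)))
    return (l==k).astype(np.uint8)
def proj(s,p):
    T=np.linalg.inv(s["extrinsics"]);q=s["intrinsics"]@(T[:3,:3]@p+T[:3,3]);return q[:2]/q[2]
from scipy.optimize import least_squares
g={"phone":((468,305),(415,386),(.12,.054,.014)),"kC":((394,317),(375,339),(.106,.044,.016)),"kL":((312,319),(349,295),(.106,.044,.016))}
for n,(a,b,(L,W,H)) in g.items():
    hulls=[]
    for k,c in(("top",a),("side",b)):
        m=seg(S[k],np.array(c)/1.25)
        h=cv2.convexHull(max(cv2.findContours(m,0,2)[0],key=cv2.contourArea))[:,0].astype(float);hulls.append((S[k],h,m))
    def sil(x,s):
        R=np.array([[np.cos(x[2]),-np.sin(x[2])],[np.sin(x[2]),np.cos(x[2])]])
        P=[np.r_[R@[i*L/2,j*W/2]+x[:2],x[3]+z] for i in(1,-1) for j in(1,-1) for z in(0,H)]
        return np.array([proj(s,p) for p in P])
    def f(x):
        r=[]
        for s,h,m in hulls:
            q=sil(x,s)
            for t in np.linspace(0,2*np.pi,24,endpoint=False):
                d=np.array([np.cos(t),np.sin(t)]);r.append((q@d).max()-(h@d).max()-0.3*np.abs(d).sum()*0)
        return r
    x0=np.r_[onz(S["top"],*np.array(a)/1.25,.01)[:2],0,0]
    best=min((least_squares(f,np.r_[x0[:2],t,0],loss="soft_l1") for t in(-.6,-.2,.2,.6)),key=lambda r:r.cost)
    print(n,best.x,"cost",best.cost,"pxrms",np.sqrt(np.mean(best.fun**2)),[int(h[2].sum()) for h in hulls])
# tray/bin rim and stand by hand-picked corners (800x600 view px)
top,side=S["top"],S["side"]
for n,c,z in(("tray rim",[(541,288),(615,267),(651,359),(575,383)],.018),("bin rim",[(133,260),(237,264),(228,351),(122,346)],.045),("base",[(318,209),(421,197),(428,234),(323,253)],.012)):
    P=np.array([onz(top,*np.array(p)/1.25,z)[:2] for p in c]);e=np.roll(P,-1,0)-P
    print(n,P.mean(0),"len",np.hypot(*e.T),"ang",np.arctan2(e[:,1],e[:,0]))
print("post tops",[tri(top,np.array(a)/1.25,side,np.array(b)/1.25) for a,b in(((313,217),(435,233)),((422,200),(492,279)))])
print("tray corners",[tri(top,np.array(a)/1.25,side,np.array(b)/1.25) for a,b in(((615,267),(537,498)),((541,288),(466,437)))])
print("bin corners",[tri(top,np.array(a)/1.25,side,np.array(b)/1.25) for a,b in(((237,264),(375,236)),((228,351),(299,239)))])
E
python3 m.py; python3 -c "
import cv2
a=cv2.imread('pics/top0.png')[150:270,290:450];b=cv2.imread('pics/side0.png')[210:370,400:530]
cv2.imwrite('pics/c1.png',cv2.hconcat([cv2.resize(a,(440,330)),cv2.resize(b,(268,330))]))"
```

```text
phone [ 0.5048 -0.1528 -0.0483 -0.0034] cost 39.62096628101865 pxrms 1.669746664376048 [967, 1145]
kC [ 0.4797 -0.0056  0.2341 -0.0022] cost 33.46128001469252 pxrms 1.451118655173565 [748, 730]
kL [ 0.4757  0.1579  0.4285 -0.0024] cost 29.467351990421374 pxrms 1.3275260572339074 [769, 569]
tray rim [ 0.4626 -0.4016] len [0.1533 0.1904 0.1546 0.1942] ang [-1.2957 -2.8349  1.8709  0.2994]
bin rim [0.4987 0.4091] len [0.2085 0.1712 0.2074 0.1705] ang [-1.6151  3.086   1.5229 -0.0496]
base [0.6705 0.0359] len [0.2131 0.0796 0.2165 0.0937] ang [-1.4584 -2.9693  1.7486  0.1317]
post tops [(array([0.6492, 0.1373, 0.1304]), np.float64(0.0019301760788614907)), (array([ 0.6795, -0.0633,  0.1334]), np.float64(0.0026662428433530143))]
tray corners [(array([ 0.5793, -0.4498,  0.012 ]), np.float64(0.005742358873464099)), (array([ 0.5359, -0.3012,  0.01  ]), np.float64(0.0019895556461078504))]
bin corners [(array([0.5761, 0.2972, 0.0561]), np.float64(0.001812558054615349)), (array([0.4079, 0.3003, 0.0749]), np.float64(0.0030161974760585363))]
```

View pics/c1.png

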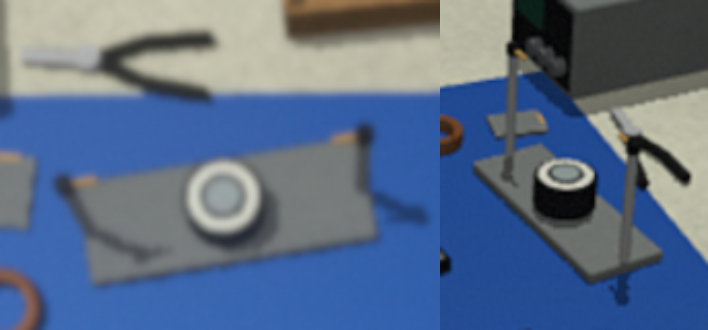

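```bash
cat >> h.py <<'E'
from scipy.spatial.transform import Rotation as Rn
def st():
    s=manip.sense();R=Rn.from_quat(s["tool_rot"]).as_matrix()
    print("t %.2f tcp %s xaxis yaw %.3f jaw yaw %.3f tilt %.3f q1 %.2f q6 %.3f gap %.3f F %s"%(s["t"],np.round(s["tcp_pos"],4),np.arctan2(R[1,0],R[0,0]),np.arctan2(R[1,1],R[0,1]),np.arccos(-R[2,2]),s["q"][0],s["q"][5],s["finger_gap"],np.round(s["force"],1)))
E
python3 -c "from h import *;st()"
```

```text
t 1.20 tcp [ 0.1497 -0.6068  0.2313] xaxis yaw 0.242 jaw yaw -1.329 tilt 0.000 q1 -1.51 q6 -0.178 gap 0.998 F [-0.3 -0.4 -0.6]
```

Request:
jog_arm --pt "100 0 4 0 0" --pt "100 0 4 0 0" --pt "100 0 4 0 0" --pt "100 0 4 0 0" --pt "100 1 4 0 0" --pt "100 3.2 2.3 0 -0.06" --pt "100 3.2 2.3 0 -0.06" --pt "100 3.2 2.3 0 -0.06" --squeeze 40

```text
t: 1.87
tcp_pos: [0.2514, -0.3344, 0.2307]
tool_rot: [1.0, 0.02, -0.002, 0.004]
force: [0.7, -1.5, -0.7]
finger_gap: 1.001
```

Request:
jog_arm --pt "100 3.2 2.3 0 -0.06" --pt "100 3.2 2.3 0 -0.05" --pt "100 3.2 2.3 0 0" --pt "100 3.2 2.3 -1 0" --pt "100 3.2 2.3 -1 0" --pt "100 3.2 2.3 -1 0"

```text
t: 2.37
tcp_pos: [0.4509, -0.1911, 0.2049]
tool_rot: [0.999, -0.04, 0.002, 0.008]
force: [0.9, -1.5, -0.3]
finger_gap: 0.997
```

```bash
python3 -c "from h import *;st()"
```

```text
t 2.37 tcp [ 0.4509 -0.1911  0.2049] xaxis yaw -0.080 jaw yaw -1.651 tilt 0.018 q1 -0.62 q6 1.037 gap 0.997 F [ 0.9 -1.5 -0.3]
```

Request:
jog_arm --pt "100 3 2 -2 0.02" --pt "100 1.5 1 -3 0" --pt "100 0 0 -3 0" --pt "100 0 0 0 0" --pt "100 0 0 0 0"

```text
t: 2.78
tcp_pos: [0.506, -0.1549, 0.1235]
tool_rot: [1.0, -0.024, 0.007, 0.01]
force: [-0.1, -0.6, 0.2]
finger_gap: 0.998
```

```bash
python3 -c "from h import *;st()"
```

```text
t 2.78 tcp [ 0.506  -0.1549  0.1235] xaxis yaw -0.047 jaw yaw -1.618 tilt 0.025 q1 -0.50 q6 1.127 gap 0.998 F [-0.1 -0.6  0.2]
```

Request:
jog_arm --pt "100 0 0 -3 0" --pt "100 0 0 -3 0" --pt "100 0 0 -2 0" --pt "100 0 0 -0.5 0" --pt "100 0 0 0 0" --pt "100 0 0 0 0"

```text
t: 3.28
tcp_pos: [0.5102, -0.1613, 0.0459]
tool_rot: [0.999, -0.026, 0.014, 0.014]
force: [-0.5, 0.4, -0.3]
finger_gap: 1.004
```

```bash
python3 - <<'E'
from h import *
st(); s=snapshot("side"); save(s,"s1",1.25)
R=Rn.from_quat(manip.sense()["tool_rot"]).as_matrix();print(R)
cv2.imwrite("pics/s1.png",cv2.resize(s["image"][200:400,200:460,::-1],None,fx=3,fy=3))
E
```

```text
t 3.28 tcp [ 0.5102 -0.1613  0.0459] xaxis yaw -0.052 jaw yaw -1.624 tilt 0.040 q1 -0.51 q6 1.132 gap 1.004 F [-0.5  0.4 -0.3]
[[ 0.99816891 -0.05298862  0.02917252]
 [-0.05212913 -0.9982053  -0.02947435]
 [ 0.03068197  0.02789964 -0.99913974]]
```

View pics/s1.png

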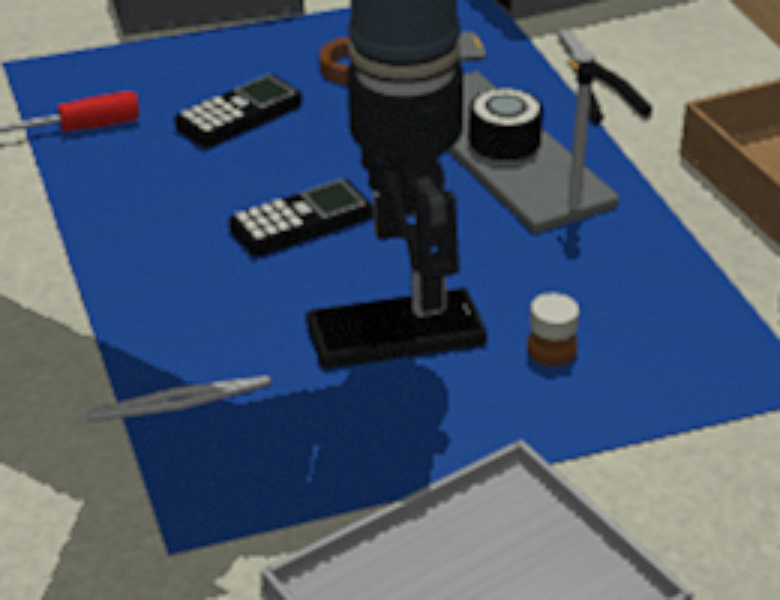

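The finger stands over the phone, a little to the right of its middle (430,300 against 397,330). The tool tilt drifts slightly with each move, so I'll test whether slow rows drift too.

Request:
jog_arm --pt "100 -0.5 0.8 0 0" --pt "100 0 0 0 0" --pt "100 0 0 0 0" --pt "100 0 0 0 0"

```text
t: 3.67
tcp_pos: [0.5072, -0.1543, 0.0514]
tool_rot: [0.999, -0.027, 0.019, 0.016]
force: [-0.3, 0.3, -0.7]
finger_gap: 1.0
```

```bash
python3 -c "
from h import *
st();print(Rn.from_quat(manip.sense()['tool_rot']).as_matrix()[:,2])"
```

```text
t 3.67 tcp [ 0.5072 -0.1543  0.0514] xaxis yaw -0.053 jaw yaw -1.625 tilt 0.050 q1 -0.50 q6 1.143 gap 1.000 F [-0.3  0.3 -0.7]
[ 0.0366322  -0.03359911 -0.99876383]
```

Request:
jog_arm --pt "100 0 0 0 0" --pt "100 0 0 0 0" --pt "100 0 0 0 0" --pt "100 0 0 0 0"

```text
t: 4.0
tcp_pos: [0.508, -0.1544, 0.0527]
tool_rot: [0.999, -0.026, 0.02, 0.017]
force: [-0.1, 0.4, 0.4]
finger_gap: 1.001
```

```bash
python3 -c "
from h import *
st();print(Rn.from_quat(manip.sense()['tool_rot']).as_matrix()[:,2])"
```

```text
t 4.00 tcp [ 0.508  -0.1544  0.0527] xaxis yaw -0.052 jaw yaw -1.624 tilt 0.052 q1 -0.50 q6 1.143 gap 1.001 F [-0.1  0.4  0.4]
[ 0.03892049 -0.03483135 -0.99863505]
```

```bash
python3 - <<'E'
from h import *
from m import proj
s=dict(np.load("side0.npz"));t=dict(np.load("top0.npz"))
c=[(308,310),(476,291),(487,333),(321,354)]
P=np.array([onz(s,200+u/3,200+v/3,.014) for u,v in c]);print(P,P.mean(0))
c=[(458,274),(484,276),(478,335),(452,333)]
P=np.array([onz(t,u/1.25,v/1.25,.014) for u,v in c]);print(P,P.mean(0))
E
```

```text
phone [ 0.5048 -0.1528 -0.0483 -0.0034] cost 39.62096628101865 pxrms 1.669746664376048 [967, 1145]
kC [ 0.4797 -0.0056  0.2341 -0.0022] cost 33.46128001469252 pxrms 1.451118655173565 [748, 730]
kL [ 0.4757  0.1579  0.4285 -0.0024] cost 29.467351990421374 pxrms 1.3275260572339074 [769, 569]
tray rim [ 0.4626 -0.4016] len [0.1533 0.1904 0.1546 0.1942] ang [-1.2957 -2.8349  1.8709  0.2994]
bin rim [0.4987 0.4091] len [0.2085 0.1712 0.2074 0.1705] ang [-1.6151  3.086   1.5229 -0.0496]
base [0.6705 0.0359] len [0.2131 0.0796 0.2165 0.0937] ang [-1.4584 -2.9693  1.7486  0.1317]
post tops [(array([0.6492, 0.1373, 0.1304]), np.float64(0.0019301760788614907)), (array([ 0.6795, -0.0633,  0.1334]), np.float64(0.0026662428433530143))]
tray corners [(array([ 0.5793, -0.4498,  0.012 ]), np.float64(0.005742358873464099)), (array([ 0.5359, -0.3012,  0.01  ]), np.float64(0.0019895556461078504))]
bin corners [(array([0.5761, 0.2972, 0.0561]), np.float64(0.001812558054615349)), (array([0.4079, 0.3003, 0.0749]), np.float64(0.0030161974760585363))]
[[ 0.4492 -0.1264  0.014 ]
 [ 0.5706 -0.1436  0.014 ]
 [ 0.5602 -0.1902  0.014 ]
 [ 0.4432 -0.1753  0.014 ]] [ 0.5058 -0.1589  0.014 ]
[[ 0.5634 -0.1363  0.014 ]
 [ 0.5591 -0.188   0.014 ]
 [ 0.4411 -0.1733  0.014 ]
 [ 0.4452 -0.1224  0.014 ]] [ 0.5022 -0.155   0.014 ]
```

Request:
jog_arm --pt "100 -0.4 -0.2 -0.5 -0.07" --pt "100 0 0 -1 0" --pt "100 0 0 -1 0" --pt "100 0 0 -1 0" --pt "100 0 0 0 0" --pt "100 0 0 0 0"

```text
t: 4.5
tcp_pos: [0.5044, -0.1565, 0.0137]
tool_rot: [0.998, -0.06, 0.019, 0.017]
force: [-1.4, 0.7, -0.2]
finger_gap: 1.001
```

```bash
sed -i 's/np.round(s\["force"\],1)))/np.round(s["force"],1)),"app",np.round(R[:,2],3))/' h.py; python3 - <<'E'
from h import *
st()
t=dict(np.load("top0.npz"))
for n,c in(("kC",[(379,294),(401,290),(410,341),(388,346)]),("kL",[(293,300),(314,292),(332,339),(310,347)])):
    P=np.array([onz(t,u/1.25,v/1.25,.014)[:2] for u,v in c]);e=P[[0,1]]-P[[3,2]];print(n,P.mean(0),np.arctan2(e[:,1],e[:,0]),np.hypot(*e.T))
E
```

```text
t 4.50 tcp [ 0.5044 -0.1565  0.0137] xaxis yaw -0.120 jaw yaw -1.692 tilt 0.052 q1 -0.50 q6 1.216 gap 1.001 F [-1.4  0.7 -0.2] app [ 0.036 -0.037 -0.999]
kC [ 0.47608513 -0.00924716] [0.17422335 0.17096063] [0.10521589 0.10330156]
kL [0.47300627 0.15428086] [0.37082781 0.3826667 ] [0.10071552 0.10157746]
```

Request:
jog_arm --pt "90 0 0 -0.8 0" --pt "80 0 0 -0.7 0" --pt "80 0 0 -0.2 0" --pt "80 0 0 0 0" --pt "80 0 0 0 0"

```text
t: 4.92
tcp_pos: [0.5045, -0.1563, -0.0057]
tool_rot: [0.998, -0.06, 0.019, 0.017]
force: [-0.6, 0.1, 2.5]
finger_gap: 0.801
```

```bash
python3 -c "from h import *;st()"
```

```text
t 4.92 tcp [ 0.5045 -0.1563 -0.0057] xaxis yaw -0.119 jaw yaw -1.691 tilt 0.051 q1 -0.50 q6 1.218 gap 0.801 F [-0.6  0.1  2.5] app [ 0.036 -0.037 -0.999]
```

Request:
jog_arm --pt "80 0 0 0.35 0" --pt "70 0 0 0 0" --pt "50 0 0 0 0" --pt "40 0 0 0 0" --pt "30 0 0 0 0" --pt "30 0 0 0 0" --pt "30 0 0 0 0" --pt "30 0 0 0 0"

```text
t: 5.58
tcp_pos: [0.5046, -0.1563, -0.0006]
tool_rot: [0.998, -0.059, 0.019, 0.018]
force: [0.7, -0.1, -1.7]
finger_gap: 0.62
```

```bash
python3 -c "from h import *;st()"
```

```text
t 5.58 tcp [ 0.5046 -0.1563 -0.0006] xaxis yaw -0.118 jaw yaw -1.690 tilt 0.052 q1 -0.50 q6 1.217 gap 0.620 F [ 0.7 -0.1 -1.7] app [ 0.037 -0.037 -0.999]
```

Request:
jog_arm --pt "30 0 0 1 0" --pt "30 0 0 2 0" --pt "30 0 0 2.5 0" --pt "30 0 0 2.5 0" --pt "30 0 0 2.5 0" --pt "30 0 0 2.5 0" --pt "30 0 0 2.5 0" --pt "30 0 0 2 0" --squeeze 60

```text
t: 6.25
tcp_pos: [0.4982, -0.153, 0.1796]
tool_rot: [0.998, -0.06, 0.013, 0.014]
force: [0.2, 0.7, -1.8]
finger_gap: 0.613
```

```bash
python3 -c "from h import *;st()"
```

```text
t 6.25 tcp [ 0.4982 -0.153   0.1796] xaxis yaw -0.119 jaw yaw -1.691 tilt 0.038 q1 -0.50 q6 1.198 gap 0.613 F [ 0.2  0.7 -1.8] app [ 0.023 -0.03  -0.999]
```

Request:
jog_arm --pt "30 0.5 0.8 2 0.1" --pt "30 1 1.2 0 0.11" --pt "30 1 1.2 0 0.11" --pt "30 1 1.2 0 0.11" --pt "30 1 1.2 0 0.11" --pt "30 1 1.2 0 0.11" --pt "30 1 1.2 0 0.11" --pt "30 1 1.2 0 0.11"

```text
t: 6.92
tcp_pos: [0.5732, -0.0588, 0.2133]
tool_rot: [0.923, 0.383, 0.024, 0.009]
force: [0.6, -0.3, -1.7]
finger_gap: 0.612
```

Request:
jog_arm --pt "30 1 1.2 0 0.11" --pt "30 1 1.2 0 0.11" --pt "30 1 1.2 0 0.11" --pt "30 1 1.2 0 0.11" --pt "30 1 1.2 0 0.11" --pt "30 1 1.2 0 0.11" --pt "30 0 0 0 0" --pt "30 0 0 0 0"

```text
t: 7.58
tcp_pos: [0.6316, 0.0208, 0.2163]
tool_rot: [0.736, 0.676, 0.024, -0.001]
force: [0.8, 0.4, -1.6]
finger_gap: 0.613
```

```bash
python3 -c "from h import *;st()"
```

```text
t 7.58 tcp [0.6316 0.0208 0.2163] xaxis yaw 1.487 jaw yaw -0.085 tilt 0.048 q1 -0.16 q6 -0.097 gap 0.613 F [ 0.8  0.4 -1.6] app [ 0.034  0.034 -0.999]
```

Request:
jog_arm --pt "30 1.2 0.6 -0.5 0.1" --pt "30 1.2 0.6 -0.5 0.1" --pt "30 0.8 0.4 -0.5 0.03" --pt "30 0 0 0 0" --pt "30 0 0 0 0" --pt "30 0 0 0 0"

```text
t: 8.08
tcp_pos: [0.6591, 0.0346, 0.2012]
tool_rot: [0.655, 0.755, 0.021, -0.006]
force: [-0.1, 1.0, -2.5]
finger_gap: 0.612
```

```bash
python3 - <<'E'
from h import *
st()
s=snapshot("side");cv2.imwrite("pics/s2.png",cv2.resize(s["image"][120:300,280:460,::-1],None,fx=3.3,fy=3.3,interpolation=cv2.INTER_CUBIC))
print([(r["centre"],r["score"]) for r in models.pinpoint(s,"smartphone_center")])
E
```

```text
t 8.08 tcp [0.6591 0.0346 0.2012] xaxis yaw 1.712 jaw yaw 0.140 tilt 0.044 q1 -0.14 q6 -0.295 gap 0.612 F [-0.1  1.  -2.5] app [ 0.019  0.039 -0.999]
[([0.6611, 0.0323, 0.2118], 0.93), ([0.6889, -0.4768, 0.0074], 0.71), ([0.6579, 0.0301, 0.2011], 0.37)]
```

View pics/s2.png

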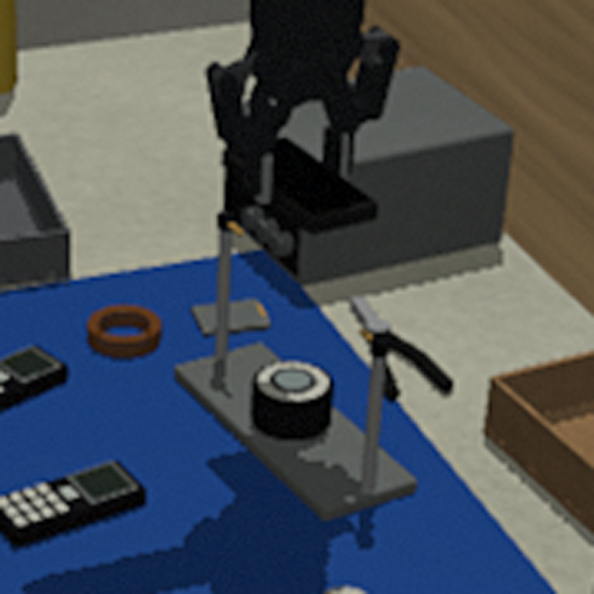

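The phone hangs level in the jaws above the stand at about (325,185), lined up with the posts. Now I'll lower it to the pointer height.

Request:
jog_arm --pt "30 0.4 0.3 -1 0" --pt "30 0 0 -1.2 0" --pt "30 0 0 -1.2 0" --pt "30 0 0 -1.2 0" --pt "30 0 0 -1.2 0" --pt "30 0 0 -0.8 0" --pt "30 0 0 0 0" --pt "30 0 0 0 0"

```text
t: 8.85
tcp_pos: [0.661, 0.0373, 0.1284]
tool_rot: [0.657, 0.754, 0.02, -0.007]
force: [-0.3, 0.8, -0.5]
finger_gap: 0.613
```

```bash
python3 -c "from h import *;st()"
```

```text
t 8.85 tcp [0.661  0.0373 0.1284] xaxis yaw 1.708 jaw yaw 0.137 tilt 0.043 q1 -0.13 q6 -0.294 gap 0.613 F [-0.3  0.8 -0.5] app [ 0.017  0.039 -0.999]
```

Request:
jog_arm --pt "30 0.3 0 -0.7 0.01" --pt "30 0 0 0 0" --pt "30 0 0 0 0"

```text
t: 9.1
tcp_pos: [0.6649, 0.0372, 0.1212]
tool_rot: [0.653, 0.757, 0.021, -0.006]
force: [0.6, 0.5, -2.1]
finger_gap: 0.616
```

```bash
python3 - <<'E'
from h import *
st()
s=snapshot("side");cv2.imwrite("pics/s3.png",cv2.resize(s["image"][140:300,290:450,::-1],None,fx=3.7,fy=3.7,interpolation=cv2.INTER_CUBIC))
for n in("side","top"):
  s=snapshot(n)
  for k in("smartphone_center","view"):print(n,k,[(np.round(r["centre"],4).tolist(),r["score"]) for r in models.pinpoint(s,k)])
E
```

```text
t 9.10 tcp [0.6649 0.0372 0.1212] xaxis yaw 1.719 jaw yaw 0.147 tilt 0.043 q1 -0.13 q6 -0.304 gap 0.616 F [ 0.6  0.5 -2.1] app [ 0.018  0.039 -0.999]
side smartphone_center [([0.6637, 0.0353, 0.1296], 0.68), ([0.6888, -0.4786, 0.0054], 0.64)]
side view []
top smartphone_center [([0.6869, -0.478, 0.0091], 0.72)]
top view []
```

View pics/s3.png

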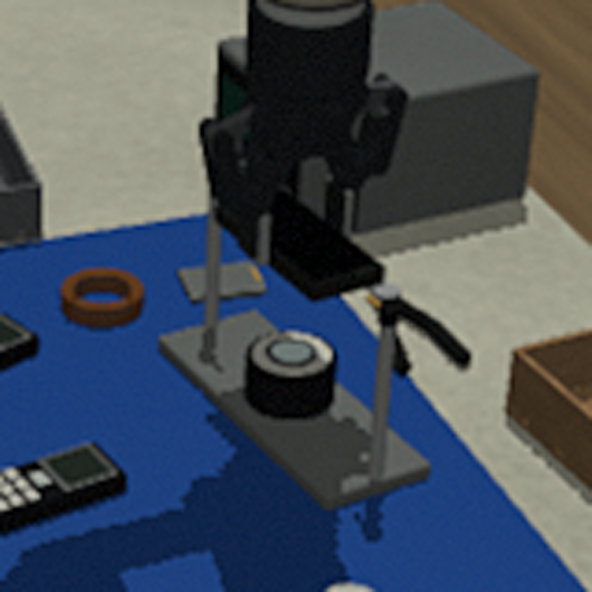

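The phone's near end at (340,280) faces the near pointer tip at (375,298). The detector puts its centre at (0.664, 0.035, 0.130), which is on the viewing point. I'll hold here.

Request:
jog_arm --pt "30 0 0 0 0" --pt "30 0 0 0 0" --pt "30 0 0 0 0" --pt "30 0 0 0 0" --pt "30 0 0 0 0" --pt "30 0 0 0 0" --pt "30 0 0 0 0" --pt "30 0 0 0 0"

```text
t: 10.12
tcp_pos: [0.6648, 0.0372, 0.1221]
tool_rot: [0.653, 0.757, 0.021, -0.006]
force: [-1.0, -0.8, -2.5]
finger_gap: 0.61
```

Request:
jog_arm --pt "30 0 0 0 0" --pt "30 0 0 0 0" --pt "30 0 0 0 0" --pt "30 0 0 0 0" --pt "30 0 0 0 0" --pt "30 0 0 0 0" --pt "30 0 0 0 0" --pt "30 0 0 0 0"

```text
t: 10.78
tcp_pos: [0.6647, 0.0372, 0.1219]
tool_rot: [0.653, 0.757, 0.021, -0.006]
force: [1.4, 0.6, -2.4]
finger_gap: 0.615
```

Request:
jog_arm --pt "30 0 0 0 0" --pt "30 0 0 0 0" --pt "30 0 0 0 0" --pt "30 0 0 0 0" --pt "30 0 0 0 0" --pt "30 0 0 0 0" --pt "30 0 0 0 0" --pt "30 0 0 0 0"

```text
t: 11.45
tcp_pos: [0.6647, 0.0372, 0.122]
tool_rot: [0.653, 0.757, 0.021, -0.006]
force: [0.4, -0.4, -1.2]
finger_gap: 0.611
```

```bash
python3 -c "from h import *;st()"
```

```text
t 11.45 tcp [0.6647 0.0372 0.122 ] xaxis yaw 1.719 jaw yaw 0.147 tilt 0.043 q1 -0.13 q6 -0.304 gap 0.611 F [ 0.4 -0.4 -1.2] app [ 0.018  0.039 -0.999]
```

Request:
jog_arm --pt "30 0 0 1 0" --pt "30 0 0 1.5 0" --pt "30 0 0 2 0" --pt "30 0 0 2 0" --pt "30 0 0 2 0" --pt "30 0 -0.5 1 -0.04" --pt "30 -0.6 -1.5 0 -0.08" --pt "30 -1.2 -2.5 0 -0.09"

```text
t: 12.12
tcp_pos: [0.6474, -0.004, 0.2258]
tool_rot: [0.729, 0.684, 0.024, -0.003]
force: [-0.2, -0.6, -0.9]
finger_gap: 0.615
```

Request:
jog_arm --pt "30 -1.3 -2.8 0 -0.1" --pt "30 -1.3 -2.8 0 -0.1" --pt "30 -1.3 -2.8 0 -0.1" --pt "30 -1.3 -2.8 0 -0.1" --pt "30 -1.3 -2.8 0 -0.1" --pt "30 -1.3 -2.8 0 -0.1" --pt "30 -1.3 -2.8 0 -0.1" --pt "30 -1.3 -2.8 0 -0.1"

```text
t: 12.78
tcp_pos: [0.54, -0.235, 0.2357]
tool_rot: [0.943, 0.33, 0.026, 0.012]
force: [0.7, 0.5, -1.3]
finger_gap: 0.611
```

```bash
python3 -c "from h import *;st()"
```

```text
t 12.78 tcp [ 0.54   -0.235   0.2357] xaxis yaw 0.674 jaw yaw -0.898 tilt 0.057 q1 -0.61 q6 0.269 gap 0.611 F [ 0.7  0.5 -1.3] app [ 0.057 -0.006 -0.998]
```

Request:
jog_arm --pt "30 -1.2 -2.8 -0.5 -0.1" --pt "30 -1.2 -2.8 -1 -0.1" --pt "30 -1.2 -2.8 -1 -0.08" --pt "30 -1.2 -2.5 -1 -0.04" --pt "30 -0.8 -1.8 -1 0" --pt "30 -0.4 -0.8 -1 0" --pt "30 0 0 0 0" --pt "30 0 0 0 0"

```text
t: 13.45
tcp_pos: [0.4751, -0.3841, 0.1873]
tool_rot: [0.986, 0.161, 0.027, 0.023]
force: [0.4, 0.0, -2.0]
finger_gap: 0.613
```

```bash
python3 -c "from h import *;st()"
```

```text
t 13.45 tcp [ 0.4751 -0.3841  0.1873] xaxis yaw 0.326 jaw yaw -1.247 tilt 0.070 q1 -0.87 q6 0.358 gap 0.613 F [ 0.4  0.  -2. ] app [ 0.06  -0.037 -0.998]
```

Request:
jog_arm --pt "30 -0.5 -0.9 -1.5 -0.02" --pt "30 -0.5 -0.9 -2 0" --pt "30 0 0 -2 0" --pt "30 0 0 -2 0" --pt "30 0 0 -2 0" --pt "30 0 0 -1 0" --pt "30 0 0 0 0" --pt "30 0 0 0 0"

```text
t: 14.12
tcp_pos: [0.474, -0.3947, 0.0866]
tool_rot: [0.987, 0.157, 0.031, 0.026]
force: [0.4, 0.0, -0.9]
finger_gap: 0.615
```

```bash
python3 - <<'E'
from h import *
st()
s=snapshot("side");cv2.imwrite("pics/s4.png",cv2.resize(s["image"][280:480,240:480,::-1],None,fx=3,fy=3,interpolation=cv2.INTER_CUBIC))
E
```

```text
t 14.12 tcp [ 0.474  -0.3947  0.0866] xaxis yaw 0.318 jaw yaw -1.256 tilt 0.081 q1 -0.89 q6 0.338 gap 0.615 F [ 0.4  0.  -0.9] app [ 0.069 -0.042 -0.997]
```

View pics/s4.png

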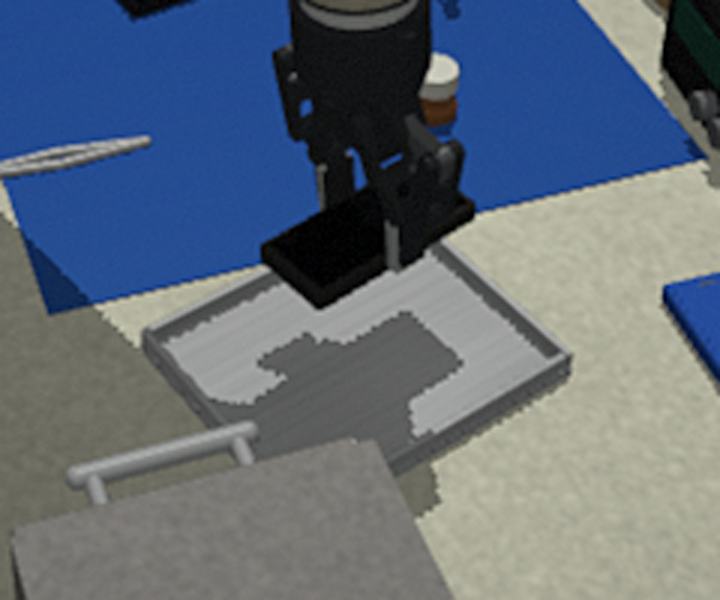

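The phone at (370,240) hangs over the tray, with walls at (145,335), (570,355) and (430,245). It still needs about 1 cm in −x and −y.

Request:
jog_arm --pt "30 -0.6 -0.4 -1 0" --pt "30 -0.6 -0.4 -1.2 0" --pt "30 0 0 -1.2 0" --pt "30 0 0 -1.2 0" --pt "30 0 0 -0.6 0" --pt "30 0 0 0 0" --pt "30 0 0 0 0"

```text
t: 14.75
tcp_pos: [0.4645, -0.4079, 0.0395]
tool_rot: [0.986, 0.159, 0.035, 0.034]
force: [-0.4, -0.2, -1.8]
finger_gap: 0.61
```

```bash
python3 -c "from h import *;st()"
```

```text
t 14.75 tcp [ 0.4645 -0.4079  0.0395] xaxis yaw 0.321 jaw yaw -1.254 tilt 0.097 q1 -0.92 q6 0.299 gap 0.610 F [-0.4 -0.2 -1.8] app [ 0.079 -0.055 -0.995]
```

Request:
jog_arm --pt "30 0 0 -0.7 0" --pt "30 0 0 -0.7 0" --pt "30 0 0 -0.6 0" --pt "30 0 0 -0.3 0" --pt "30 0 0 0 0"

```text
t: 15.17
tcp_pos: [0.4657, -0.4095, 0.0168]
tool_rot: [0.986, 0.159, 0.036, 0.036]
force: [0.5, -0.3, -0.5]
finger_gap: 0.612
```

```bash
python3 -c "from h import *;st()"
```

```text
t 15.17 tcp [ 0.4657 -0.4095  0.0168] xaxis yaw 0.322 jaw yaw -1.254 tilt 0.102 q1 -0.92 q6 0.294 gap 0.612 F [ 0.5 -0.3 -0.5] app [ 0.082 -0.06  -0.995]
```

Request:
jog_arm --pt "30 0 0 -0.4 0" --pt "30 0 0 -0.4 0" --pt "30 0 0 0 0"

```text
t: 15.42
tcp_pos: [0.4658, -0.4094, 0.0079]
tool_rot: [0.986, 0.159, 0.036, 0.036]
force: [-0.3, -0.2, -1.0]
finger_gap: 0.611
```

```bash
python3 -c "from h import *;st()"
```

```text
t 15.42 tcp [ 0.4658 -0.4094  0.0079] xaxis yaw 0.322 jaw yaw -1.254 tilt 0.102 q1 -0.92 q6 0.293 gap 0.611 F [-0.3 -0.2 -1. ] app [ 0.082 -0.059 -0.995]
```

Request:
jog_arm --pt "30 0 0 -0.25 0" --pt "30 0 0 0 0" --pt "64 0 0 0 0" --pt "68 0 0 0 0" --pt "75 0 0 0 0" --pt "80 0 0 0 0" --pt "80 0 0 0 0"

```text
t: 16.0
tcp_pos: [0.467, -0.4108, 0.0068]
tool_rot: [0.986, 0.159, 0.037, 0.038]
force: [-0.1, 0.1, -0.1]
finger_gap: 0.797
```

```bash
python3 -c "from h import *;st()"
```

```text
t 16.00 tcp [ 0.467  -0.4108  0.0068] xaxis yaw 0.322 jaw yaw -1.254 tilt 0.106 q1 -0.91 q6 0.292 gap 0.797 F [-0.1  0.1 -0.1] app [ 0.085 -0.063 -0.994]
```

Request:
jog_arm --pt "80 0 0 1 0" --pt "80 0 0 2 0" --pt "80 0 0 3 0" --pt "80 0 0 3 0" --pt "80 0 0 3 0" --pt "80 0 0 3 0" --pt "80 0 0 2 0" --pt "80 0 0 0 0"

```text
t: 16.67
tcp_pos: [0.4649, -0.4085, 0.1868]
tool_rot: [0.986, 0.159, 0.036, 0.037]
force: [-0.5, -1.3, 0.1]
finger_gap: 0.798
```

```bash
python3 -c "from h import *;st()"
```

```text
t 16.67 tcp [ 0.4649 -0.4085  0.1868] xaxis yaw 0.322 jaw yaw -1.254 tilt 0.103 q1 -0.92 q6 0.317 gap 0.798 F [-0.5 -1.3  0.1] app [ 0.083 -0.061 -0.995]
```

Request:
jog_arm --pt "100 0 2.5 3 -0.02" --pt "100 0 3.2 3 -0.02" --pt "100 0 3.4 2 -0.02" --pt "100 0 3.4 0 -0.02" --pt "100 0 3.4 0 -0.02" --pt "100 0.3 3.4 0 -0.02" --pt "100 0.3 3.4 0 -0.02" --pt "100 0.3 3.4 0 0"

```text
t: 17.33
tcp_pos: [0.4708, -0.1456, 0.268]
tool_rot: [0.995, 0.079, 0.035, 0.041]
force: [0.2, 0.0, -0.2]
finger_gap: 1.001
```

Request:
jog_arm --pt "100 0 3 0 0" --pt "100 0 3 0 0" --pt "100 0 3 0 0" --pt "100 0 2 0 0" --pt "100 0 1 0 0" --pt "100 0 0 0 0" --pt "100 0 0 0 0"

```text
t: 17.92
tcp_pos: [0.4643, -0.0114, 0.2647]
tool_rot: [0.995, 0.083, 0.031, 0.039]
force: [-1.0, -0.1, -0.0]
finger_gap: 1.0
```

```bash
python3 - <<'E'
from h import *
st()
s=snapshot("side");print([(np.round(r["centre"],4).tolist(),round(r["score"],2)) for k in("smartphone","keypad_a") for r in models.pinpoint(s,k)])
save(s,"s5",1.25)
E
```

```text
t 17.92 tcp [ 0.4643 -0.0114  0.2647] xaxis yaw 0.170 jaw yaw -1.406 tilt 0.100 q1 -0.23 q6 1.206 gap 1.000 F [-1.  -0.1 -0. ] app [ 0.069 -0.072 -0.995]
[([0.4642, -0.4118, 0.0064], 0.63), ([0.6839, -0.4702, 0.0026], 0.59), ([0.4679, 0.1558, -0.0016], 0.72), ([0.4794, -0.0098, 0.0025], 0.63)]
```

View pics/s5.png

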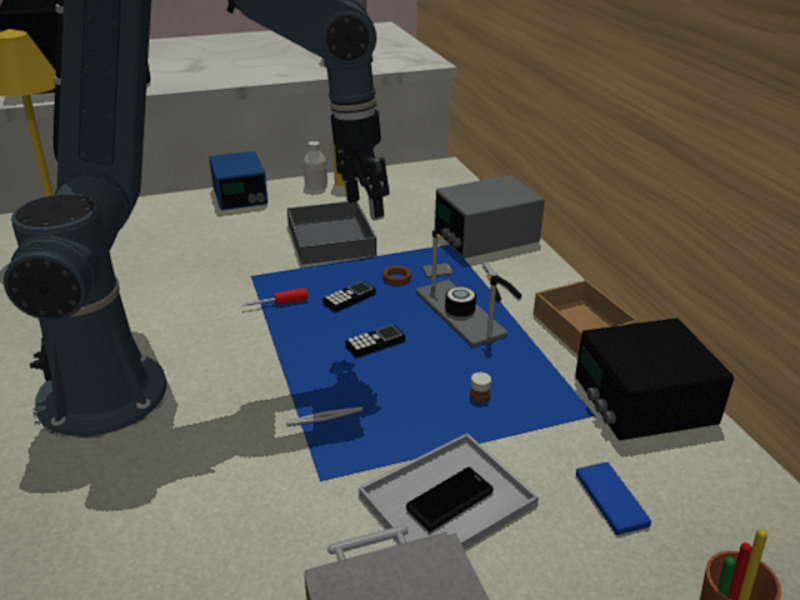

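The smartphone lies flat, screen up, in the tray at (450,497), and the detector agrees at (0.464, -0.412). The keypads at (375,340) and (350,296) are undisturbed. Next is the nearer keypad.

Request:
jog_arm --pt "100 0.4 0.1 -1.5 0" --pt "100 0.4 0.1 -1.5 0" --pt "100 0.2 0.1 -1.5 0" --pt "100 0 0 -1.5 0" --pt "100 0 0 -1.5 0" --pt "100 0 0 -1.5 0" --pt "100 0 0 -1.5 0" --pt "100 0 0 -1.5 0"

```text
t: 18.73
tcp_pos: [0.4817, -0.0205, 0.1441]
tool_rot: [0.996, 0.075, 0.039, 0.042]
force: [1.3, -0.4, 0.1]
finger_gap: 0.998
```

Request:
jog_arm --pt "100 0 0 -1.5 0" --pt "100 0 0 -1.5 0" --pt "100 0 0 -1.5 0" --pt "100 0 0 0 0" --pt "100 0 0 0 0" --pt "100 0 0 0 0"

```text
t: 19.23
tcp_pos: [0.4824, -0.0278, 0.0942]
tool_rot: [0.996, 0.069, 0.037, 0.042]
force: [-0.1, 0.3, 0.0]
finger_gap: 0.996
```

```bash
python3 -c "from h import *;st()"
```

```text
t 19.23 tcp [ 0.4824 -0.0278  0.0942] xaxis yaw 0.142 jaw yaw -1.435 tilt 0.113 q1 -0.25 q6 1.274 gap 0.996 F [-0.1  0.3  0. ] app [ 0.079 -0.08  -0.994]
```

Request:
jog_arm --pt "100 -0.3 1 -0.8 0.02" --pt "100 -0.2 1 -1 0.01" --pt "100 0 0.2 -1 0" --pt "100 0 0.1 -1 0" --pt "100 0 0.1 -1 0" --pt "100 0 0 -0.5 0" --pt "100 0 0 0 0" --pt "100 0 0 0 0"

```text
t: 19.9
tcp_pos: [0.4855, -0.0071, 0.0475]
tool_rot: [0.994, 0.083, 0.047, 0.045]
force: [0.2, 0.2, -0.4]
finger_gap: 0.997
```

```bash
python3 -c "from h import *;st()"
```

```text
t 19.90 tcp [ 0.4855 -0.0071  0.0475] xaxis yaw 0.170 jaw yaw -1.409 tilt 0.131 q1 -0.21 q6 1.344 gap 0.997 F [ 0.2  0.2 -0.4] app [ 0.101 -0.082 -0.991]
```

Request:
jog_arm --pt "100 -0.4 0 -0.8 0" --pt "100 -0.3 0 -0.8 0" --pt "95 0 0 -0.8 0" --pt "85 0 0 -0.7 0" --pt "80 0 0 -0.4 0" --pt "80 0 0 0 0" --pt "80 0 0 0 0"

```text
t: 20.48
tcp_pos: [0.4833, -0.009, 0.015]
tool_rot: [0.994, 0.082, 0.053, 0.047]
force: [-0.5, -0.6, 0.6]
finger_gap: 0.801
```

```bash
python3 -c "from h import *;st()"
```

```text
t 20.48 tcp [ 0.4833 -0.009   0.015 ] xaxis yaw 0.169 jaw yaw -1.411 tilt 0.141 q1 -0.21 q6 1.402 gap 0.801 F [-0.5 -0.6  0.6] app [ 0.112 -0.085 -0.99 ]
```

Request:
jog_arm --pt "80 -0.4 0.2 -0.4 0" --pt "80 -0.1 0 -0.4 0" --pt "80 0 0 -0.4 0" --pt "80 0 0 0 0" --pt "80 0 0 0 0"

```text
t: 20.9
tcp_pos: [0.4783, -0.0068, 0.0023]
tool_rot: [0.994, 0.082, 0.053, 0.047]
force: [-0.6, 0.1, 0.7]
finger_gap: 0.797
```

```bash
python3 -c "from h import *;st()"
```

```text
t 20.90 tcp [ 0.4783 -0.0068  0.0023] xaxis yaw 0.170 jaw yaw -1.411 tilt 0.143 q1 -0.21 q6 1.448 gap 0.797 F [-0.6  0.1  0.7] app [ 0.114 -0.085 -0.99 ]
```

Good position; close.

Request:
jog_arm --pt "60 0 0 0 0" --pt "45 0 0 0 0" --pt "30 0 0 0 0" --pt "25 0 0 0 0" --pt "25 0 0 0 0" --pt "25 0 0 0 0" --pt "25 0 0 0 0" --squeeze 50

```text
t: 21.48
tcp_pos: [0.4785, -0.0068, 0.0032]
tool_rot: [0.994, 0.082, 0.054, 0.048]
force: [0.3, -0.2, -1.1]
finger_gap: 0.503
```

```bash
python3 -c "from h import *;st()"
```

```text
t 21.48 tcp [ 0.4785 -0.0068  0.0032] xaxis yaw 0.170 jaw yaw -1.411 tilt 0.144 q1 -0.21 q6 1.448 gap 0.503 F [ 0.3 -0.2 -1.1] app [ 0.115 -0.086 -0.99 ]
```

Request:
jog_arm --pt "25 0 0 1 0" --pt "25 0 0 2 0" --pt "25 0 0 3 0" --pt "25 0 0 4 0" --pt "25 0 0 4 0" --pt "25 0 0 4 0" --pt "25 0 0.5 3 0" --pt "25 0 1.5 2 -0.02"

```text
t: 22.15
tcp_pos: [0.4719, 0.0133, 0.2364]
tool_rot: [0.995, 0.071, 0.045, 0.045]
force: [0.2, -0.5, -2.2]
finger_gap: 0.5
```

Request:
jog_arm --pt "25 0.1 2.5 0 -0.03" --pt "25 0.1 3.2 0 -0.03" --pt "25 0.1 3.4 0 -0.03" --pt "25 0.1 3.4 0 -0.03" --pt "25 0.1 3.4 0 -0.03" --pt "25 0.1 3.4 0 -0.03" --pt "25 0.1 3.4 0 -0.03" --pt "25 0.1 3.4 0 -0.02"

```text
t: 22.82
tcp_pos: [0.4803, 0.2803, 0.2442]
tool_rot: [0.996, -0.056, 0.047, 0.053]
force: [1.2, -0.7, -1.1]
finger_gap: 0.504
```

```bash
python3 -c "from h import *;st()"
```

```text
t 22.82 tcp [0.4803 0.2803 0.2442] xaxis yaw -0.107 jaw yaw -1.687 tilt 0.141 q1 0.40 q6 2.153 gap 0.504 F [ 1.2 -0.7 -1.1] app [ 0.087 -0.11  -0.99 ]
```

Request:
jog_arm --pt "25 0.3 3.2 0 0.02" --pt "25 0.3 3.2 -0.5 0.02" --pt "25 0.4 3.2 -1 0.02" --pt "25 0.4 2.5 -1 0" --pt "25 0.4 1.8 -1 0" --pt "25 0 1.2 -1 0" --pt "25 0 0.4 0 0" --pt "25 0 0 0 0"

```text
t: 23.48
tcp_pos: [0.4932, 0.4498, 0.1925]
tool_rot: [0.997, -0.02, 0.046, 0.051]
force: [-0.4, 0.5, -1.0]
finger_gap: 0.503
```

```bash
python3 -c "from h import *;st()"
```

```text
t 23.48 tcp [0.4932 0.4498 0.1925] xaxis yaw -0.036 jaw yaw -1.616 tilt 0.138 q1 0.63 q6 2.306 gap 0.503 F [-0.4  0.5 -1. ] app [ 0.09  -0.104 -0.99 ]
```

Request:
jog_arm --pt "25 0.2 0.2 -1 0" --pt "25 0 0 -1.4 0" --pt "25 0 0 -1.4 0" --pt "25 0 0 -1.4 0" --pt "25 0 0 -1.4 0" --pt "25 0 0 -1.2 0" --pt "25 0 0 0 0" --pt "25 0 0 0 0"

```text
t: 24.15
tcp_pos: [0.4968, 0.4427, 0.1127]
tool_rot: [0.997, -0.024, 0.046, 0.053]
force: [-0.2, 0.4, -1.1]
finger_gap: 0.501
```

```bash
python3 - <<'E'
from h import *
st()
s=snapshot("side");a=s["image"][130:240,200:340,::-1];t=snapshot("top");b=t["image"][180:300,70:210,::-1]
cv2.imwrite("pics/s6.png",cv2.hconcat([cv2.resize(a,(400,340),interpolation=2),cv2.resize(b,(400,340),interpolation=2)]))
E
```

```text
t 24.15 tcp [0.4968 0.4427 0.1127] xaxis yaw -0.044 jaw yaw -1.625 tilt 0.141 q1 0.62 q6 2.333 gap 0.501 F [-0.2  0.4 -1.1] app [ 0.089 -0.108 -0.99 ]
```

View pics/s6.png

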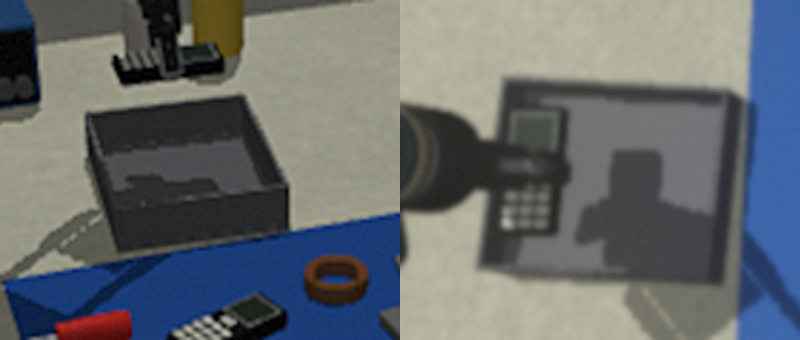

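The keypad hangs above the bin, left of its middle in the top view at (535,170), and clear of the walls. I'll shift it 0.7 cm in +y and lower it.

Request:
jog_arm --pt "25 0.2 0.8 -1 0" --pt "25 0 0.2 -1.4 0" --pt "25 0 0.1 -1.4 0" --pt "25 0 0 -1.4 0" --pt "25 0 0 -1.2 0" --pt "25 0 0 -0.6 0" --pt "25 0 0 0 0" --pt "25 0 0 0 0"

```text
t: 24.92
tcp_pos: [0.4999, 0.4573, 0.0376]
tool_rot: [0.997, -0.024, 0.048, 0.051]
force: [-0.5, -0.3, -1.1]
finger_gap: 0.502
```

```bash
python3 -c "from h import *;st()"
```

```text
t 24.92 tcp [0.4999 0.4573 0.0376] xaxis yaw -0.043 jaw yaw -1.624 tilt 0.141 q1 0.64 q6 2.372 gap 0.502 F [-0.5 -0.3 -1.1] app [ 0.094 -0.104 -0.99 ]
```

Request:
jog_arm --pt "25 0 -0.4 -0.7 0" --pt "25 0 0 -0.7 0" --pt "25 0 0 -0.6 0" --pt "25 0 0 -0.4 0" --pt "25 0 0 0 0" --pt "25 0 0 0 0"

```text
t: 25.42
tcp_pos: [0.5009, 0.4533, 0.0125]
tool_rot: [0.997, -0.024, 0.049, 0.05]
force: [-0.5, -0.1, -0.4]
finger_gap: 0.502
```

```bash
python3 -c "from h import *;st()"
```

```text
t 25.42 tcp [0.5009 0.4533 0.0125] xaxis yaw -0.043 jaw yaw -1.624 tilt 0.141 q1 0.63 q6 2.378 gap 0.502 F [-0.5 -0.1 -0.4] app [ 0.096 -0.103 -0.99 ]
```

Request:
jog_arm --pt "25 0 0 -0.3 0" --pt "25 0 0 0 0" --pt "52 0 0 0 0" --pt "56 0 0 0 0" --pt "60 0 0 0 0" --pt "66 0 0 0 0" --pt "66 0 0 0 0"

```text
t: 26.0
tcp_pos: [0.5024, 0.4544, 0.0114]
tool_rot: [0.997, -0.024, 0.051, 0.049]
force: [0.4, 0.3, 0.2]
finger_gap: 0.659
```

```bash
python3 -c "from h import *;st()"
```

```text
t 26.00 tcp [0.5024 0.4544 0.0114] xaxis yaw -0.043 jaw yaw -1.624 tilt 0.142 q1 0.63 q6 2.380 gap 0.659 F [0.4 0.3 0.2] app [ 0.1  -0.1  -0.99]
```

Request:
jog_arm --pt "66 0 0 1 0" --pt "66 0 0 1.5 0" --pt "66 0 0 2 0" --pt "66 0 0 4 0" --pt "66 0 0 4 0" --pt "80 0 0 4 0" --pt "100 0 0 2 0" --pt "100 0 -0.5 0 0"

```text
t: 26.67
tcp_pos: [0.5002, 0.4485, 0.2117]
tool_rot: [0.997, -0.023, 0.052, 0.048]
force: [0.0, -0.7, 0.8]
finger_gap: 1.0
```

```bash
python3 -c "from h import *;st()"
```

```text
t 26.67 tcp [0.5002 0.4485 0.2117] xaxis yaw -0.042 jaw yaw -1.623 tilt 0.142 q1 0.63 q6 2.302 gap 1.000 F [ 0.  -0.7  0.8] app [ 0.101 -0.099 -0.99 ]
```

Request:
jog_arm --pt "100 -0.2 -1.5 0 0.04" --pt "100 -0.3 -2.5 0 0.06" --pt "100 -0.3 -3 0 0.06" --pt "100 -0.3 -3 0 0.06" --pt "100 -0.3 -3 0 0.06" --pt "100 -0.3 -3 0 0.06" --pt "100 -0.3 -3 0 0.04" --pt "100 -0.3 -3 0 0.02"

```text
t: 27.33
tcp_pos: [0.4737, 0.2248, 0.2188]
tool_rot: [0.979, 0.189, 0.066, 0.031]
force: [1.5, -0.4, -0.0]
finger_gap: 1.0
```

Request:
jog_arm --pt "100 0 -2.5 -0.5 0" --pt "100 0 -1.5 -1 0" --pt "100 0 -0.8 -1 0" --pt "100 0 0 -1 0" --pt "100 0 0 0 0" --pt "100 0 0 0 0"

```text
t: 27.83
tcp_pos: [0.4674, 0.1659, 0.1837]
tool_rot: [0.98, 0.186, 0.064, 0.032]
force: [0.3, 0.1, -0.4]
finger_gap: 1.0
```

```bash
python3 - <<'E'
from h import *
st()
for n in("side","top"):
    s=snapshot(n);print(n,[(np.round(r["centre"],4).tolist(),round(r["score"],2)) for r in models.pinpoint(s,"keypad_a")])
E
```

```text
t 27.83 tcp [0.4674 0.1659 0.1837] xaxis yaw 0.379 jaw yaw -1.201 tilt 0.143 q1 0.15 q6 1.409 gap 1.000 F [ 0.3  0.1 -0.4] app [ 0.137 -0.039 -0.99 ]
side [([0.5002, 0.4527, 0.0048], 0.76), ([0.4697, 0.1563, 0.0025], 0.56)]
top [([0.4727, 0.1582, 0.0012], 0.91)]
```

Request:
jog_arm --pt "100 0 -0.6 -1.2 0" --pt "100 0 0 -1.4 0" --pt "100 0 0 -1.4 0" --pt "100 0 0 -1.4 0" --pt "100 0 0 -1.4 0" --pt "100 0 0 -1.4 0" --pt "100 0 0 -1.4 0" --pt "100 0 0 -1 0"

```text
t: 28.7
tcp_pos: [0.4758, 0.166, 0.0818]
tool_rot: [0.978, 0.19, 0.076, 0.032]
force: [-0.1, -0.2, 0.4]
finger_gap: 1.0
```

Request:
jog_arm --pt "100 0 0 0 0" --pt "100 0 0 0 0" --pt "100 0 0 0 0"

```text
t: 28.95
tcp_pos: [0.4759, 0.1672, 0.0809]
tool_rot: [0.978, 0.191, 0.075, 0.032]
force: [-0.1, 0.9, 0.2]
finger_gap: 1.0
```

```bash
python3 -c "from h import *;st()"
```

```text
t 28.95 tcp [0.4759 0.1672 0.0809] xaxis yaw 0.392 jaw yaw -1.191 tilt 0.164 q1 0.15 q6 1.453 gap 1.000 F [-0.1  0.9  0.2] app [ 0.16  -0.033 -0.987]
```

Request:
jog_arm --pt "100 -0.4 -0.5 -0.8 -0.01" --pt "100 -0.2 -0.5 -1 0" --pt "100 -0.1 0 -1 0" --pt "100 -0.1 0 -1 0" --pt "100 -0.1 0 -1 0" --pt "90 0 0 -0.6 0" --pt "85 0 0 0 0" --pt "80 0 0 0 0"

```text
t: 29.62
tcp_pos: [0.4743, 0.1591, 0.0331]
tool_rot: [0.978, 0.187, 0.085, 0.033]
force: [0.6, -0.2, 0.6]
finger_gap: 0.802
```

```bash
python3 -c "from h import *;st()"
```

```text
t 29.62 tcp [0.4743 0.1591 0.0331] xaxis yaw 0.385 jaw yaw -1.201 tilt 0.183 q1 0.13 q6 1.521 gap 0.802 F [ 0.6 -0.2  0.6] app [ 0.179 -0.032 -0.983]
```

Request:
jog_arm --pt "80 -0.3 -0.2 -0.7 -0.01" --pt "80 -0.1 0 -0.6 0" --pt "80 0 0 -0.6 0" --pt "80 0 0 -0.4 0" --pt "80 0 0 -0.4 0" --pt "80 0 0 0 0" --pt "80 0 0 0 0"

```text
t: 30.2
tcp_pos: [0.4739, 0.158, 0.0075]
tool_rot: [0.979, 0.182, 0.089, 0.033]
force: [-0.2, -0.6, -1.1]
finger_gap: 0.803
```

```bash
python3 -c "from h import *;st()"
```

```text
t 30.20 tcp [0.4739 0.158  0.0075] xaxis yaw 0.377 jaw yaw -1.210 tilt 0.191 q1 0.13 q6 1.617 gap 0.803 F [-0.2 -0.6 -1.1] app [ 0.187 -0.033 -0.982]
```

Request:
jog_arm --pt "80 0 -0.1 -0.4 0" --pt "70 0 0 0 0" --pt "50 0 0 0 0" --pt "30 0 0 0 0" --pt "25 0 0 0 0" --pt "25 0 0 0 0" --pt "25 0 0 0 0" --pt "25 0 0 0 0"

```text
t: 30.87
tcp_pos: [0.4739, 0.1569, 0.004]
tool_rot: [0.978, 0.183, 0.09, 0.034]
force: [0.3, 0.9, -0.5]
finger_gap: 0.499
```

```bash
python3 -c "from h import *;st()"
```

```text
t 30.87 tcp [0.4739 0.1569 0.004 ] xaxis yaw 0.377 jaw yaw -1.210 tilt 0.192 q1 0.13 q6 1.630 gap 0.499 F [ 0.3  0.9 -0.5] app [ 0.188 -0.033 -0.982]
```

Request:
jog_arm --pt "25 0 0 1 0" --pt "25 0 0 2 0" --pt "25 0 0 3 0" --pt "25 0 0 4 0" --pt "25 0 0 4 0" --pt "25 0 0 3 0" --pt "25 0 0.5 1 -0.03" --pt "25 0.2 1.5 0 -0.05"

```text
t: 31.53
tcp_pos: [0.4709, 0.175, 0.1889]
tool_rot: [0.986, 0.141, 0.083, 0.036]
force: [-0.1, -0.0, -1.7]
finger_gap: 0.501
```

Request:
jog_arm --pt "25 0.3 2.5 0 -0.06" --pt "25 0.3 2.8 0 -0.06" --pt "25 0.3 2.8 0 -0.06" --pt "25 0.3 2.8 0 -0.06" --pt "25 0.3 2.2 0 -0.05" --pt "25 0.3 1.2 0 -0.02" --pt "25 0 0 0 0" --pt "25 0 0 0 0"

```text
t: 32.2
tcp_pos: [0.487, 0.3259, 0.1904]
tool_rot: [0.996, -0.022, 0.077, 0.048]
force: [-0.7, -0.0, -1.5]
finger_gap: 0.5
```

```bash
python3 -c "from h import *;st()"
```

```text
t 32.20 tcp [0.487  0.3259 0.1904] xaxis yaw -0.037 jaw yaw -1.622 tilt 0.182 q1 0.48 q6 2.209 gap 0.500 F [-0.7 -0.  -1.5] app [ 0.152 -0.099 -0.983]
```

Request:
jog_arm --pt "25 0.4 1.6 -0.5 0" --pt "25 0.4 1.8 -1 0" --pt "25 0.2 1.2 -1.4 0" --pt "25 0 0.4 -1.4 0" --pt "25 0 0 -1.4 0" --pt "25 0 0 -1.4 0" --pt "25 0 0 -1 0" --pt "25 0 0 0 0"

```text
t: 32.87
tcp_pos: [0.4929, 0.3663, 0.1034]
tool_rot: [0.996, -0.023, 0.073, 0.052]
force: [-0.5, -0.1, -1.6]
finger_gap: 0.502
```

```bash
python3 -c "from h import *;st()"
```

```text
t 32.87 tcp [0.4929 0.3663 0.1034] xaxis yaw -0.039 jaw yaw -1.625 tilt 0.179 q1 0.54 q6 2.308 gap 0.502 F [-0.5 -0.1 -1.6] app [ 0.142 -0.108 -0.984]
```

Request:
jog_arm --pt "25 0.3 0.8 -0.8 0" --pt "25 0.1 0.2 -1.2 0" --pt "25 0 0 -1.2 0" --pt "25 0 0 -1.2 0" --pt "25 0 0 -1 0" --pt "25 0 0 -0.4 0" --pt "25 0 0 0 0" --pt "25 0 0 0 0"

```text
t: 33.53
tcp_pos: [0.4975, 0.3751, 0.0392]
tool_rot: [0.996, -0.024, 0.072, 0.053]
force: [-0.0, -0.1, -1.0]
finger_gap: 0.505
```

```bash
python3 - <<'E'
from h import *
st()
s=snapshot("side");a=s["image"][130:240,200:340,::-1];t=snapshot("top");b=t["image"][180:300,70:210,::-1]
cv2.imwrite("pics/s7.png",cv2.hconcat([cv2.resize(a,(400,340),interpolation=2),cv2.resize(b,(400,340),interpolation=2)]))
E
```

```text
t 33.53 tcp [0.4975 0.3751 0.0392] xaxis yaw -0.040 jaw yaw -1.626 tilt 0.179 q1 0.55 q6 2.356 gap 0.505 F [-0.  -0.1 -1. ] app [ 0.141 -0.109 -0.984]
```

View pics/s7.png

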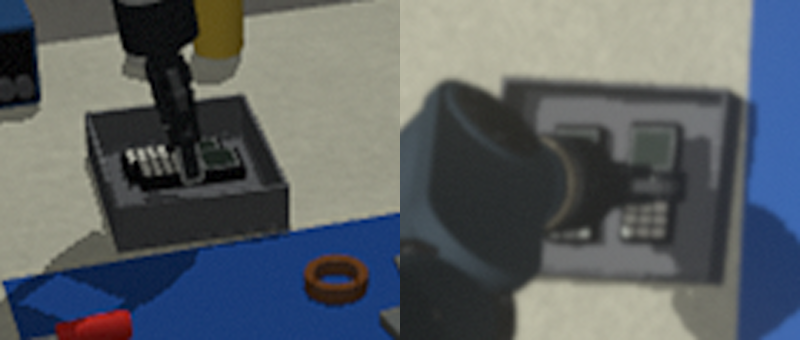

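The second keypad at (650,180) is inside the bin beside the first at (575,180), with a gap between them. I'll lower and release it.

Request:
jog_arm --pt "25 0 0 -0.7 0" --pt "25 0 0 -0.7 0" --pt "25 0 0 -0.7 0" --pt "25 0 0 -0.5 0" --pt "25 0 0 0 0" --pt "25 0 0 0 0"

```text
t: 34.13
tcp_pos: [0.499, 0.3761, 0.0131]
tool_rot: [0.996, -0.024, 0.074, 0.052]
force: [-0.0, -0.1, -0.7]
finger_gap: 0.503
```

```bash
python3 -c "from h import *;st()"
```

```text
t 34.13 tcp [0.499  0.3761 0.0131] xaxis yaw -0.041 jaw yaw -1.626 tilt 0.181 q1 0.55 q6 2.377 gap 0.503 F [-0.  -0.1 -0.7] app [ 0.145 -0.106 -0.984]
```

Request:
jog_arm --pt "25 0 0 -0.3 0" --pt "25 0 0 0 0" --pt "52 0 0 0 0" --pt "56 0 0 0 0" --pt "60 0 0 0 0" --pt "64 0 0 0 0" --pt "64 0 0 0 0"

```text
t: 34.72
tcp_pos: [0.5, 0.3767, 0.011]
tool_rot: [0.996, -0.024, 0.075, 0.051]
force: [-0.3, 0.4, 0.3]
finger_gap: 0.644
```

Request:
jog_arm --pt "64 0 0 1 0" --pt "64 0 0 1.5 0" --pt "64 0 0 2 0" --pt "64 0 0 3 0" --pt "64 0 0 3 0" --pt "64 0 0 3 0" --pt "64 0 -2 2 0" --pt "64 0 -3 0 0"

```text
t: 35.38
tcp_pos: [0.4996, 0.3297, 0.1769]
tool_rot: [0.996, -0.021, 0.077, 0.049]
force: [1.3, -0.3, -0.1]
finger_gap: 0.639
```

Request:
jog_arm --pt "64 0 -3 0 0" --pt "64 0 -3 0 0" --pt "64 0 -3 0 0" --pt "64 0 -2 0 0" --pt "64 0 0 0 0" --pt "64 0 0 0 0"

```text
t: 35.88
tcp_pos: [0.5002, 0.2128, 0.1872]
tool_rot: [0.995, -0.022, 0.084, 0.047]
force: [-0.8, 0.3, 0.7]
finger_gap: 0.638
```

```bash
python3 - <<'E'
from h import *
st()
for n in("side","top"):
    s=snapshot(n);save(s,"end_"+n,1.25)
    print(n,[(k,np.round(r["centre"],3).tolist(),round(r["score"],2)) for k in("smartphone","keypad_a","screwdriver","tweezers","battery","tape_roll","flux_jar") for r in models.pinpoint(s,k)])
E
```

```text
t 35.88 tcp [0.5002 0.2128 0.1872] xaxis yaw -0.036 jaw yaw -1.622 tilt 0.193 q1 0.27 q6 2.013 gap 0.638 F [-0.8  0.3  0.7] app [ 0.165 -0.097 -0.981]
side [('smartphone', [0.468, -0.412, 0.004], 0.79), ('smartphone', [0.683, -0.471, 0.003], 0.75), ('smartphone', [0.59, 0.208, -0.001], 0.37), ('keypad_a', [0.5, 0.454, 0.005], 0.64), ('keypad_a', [0.496, 0.375, 0.004], 0.63), ('screwdriver', [0.465, -0.401, -0.0], 0.74), ('screwdriver', [0.329, 0.182, 0.002], 0.51), ('tweezers', [0.342, -0.172, -0.004], 0.68), ('battery', [0.682, 0.207, 0.0], 0.61), ('tape_roll', [0.59, 0.203, -0.002], 0.77), ('tape_roll', [0.466, -0.412, 0.01], 0.67), ('flux_jar', [0.602, -0.208, 0.002], 0.55)]
top [('smartphone', [0.461, -0.407, 0.0], 0.83), ('smartphone', [0.686, -0.479, 0.001], 0.65), ('screwdriver', [0.332, 0.18, 0.002], 0.67), ('tweezers', [0.347, -0.175, -0.002], 0.75), ('battery', [0.687, 0.206, 0.001], 0.93), ('tape_roll', [0.596, 0.204, 0.002], 0.85), ('flux_jar', [0.6, -0.207, 0.002], 0.66)]
```

View pics/end_side.png

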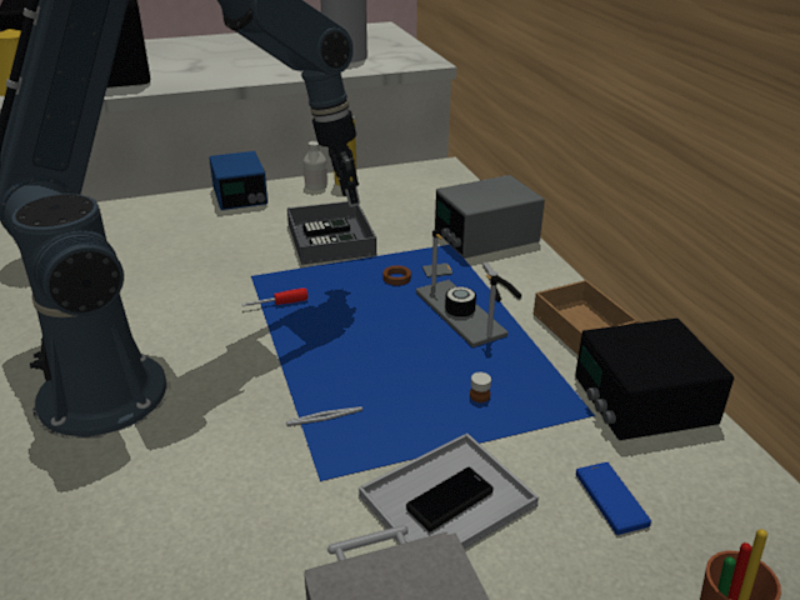

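Both keypads are in the bin at (330,232), and the smartphone lies flat in the tray at (450,497). The bystanders haven't moved and the arm is clear, so I'll hand in.

```bash
python3 -c "from h import *;workorder.sign_off();print(manip.sense()['t'])"
```

```text
the job is handed in; nothing more can be done
the job is handed in; nothing more can be done
```

The job is done and handed in at about 36 s of the 67 s allowed. No verdict was reported.

- **Smartphone:** I held it over the camera for about 2.3 s, and the tool moved less than 1 mm. The detector put its centre at (0.664, 0.035, 0.130), within a few mm of the viewing point I measured at (0.664, 0.037, 0.130). It now lies in the tray, screen up. The side picture shows it flat, and the detector puts it at about (0.465, -0.41).
- **Keypad phones:** both were lowered into the deep bin, side by side with undersides about 5 mm up, at (0.500, 0.454) and (0.496, 0.375). The last top view did not report them, so those positions come from the side view only; the side picture shows both in the bin.
- **Other things on the bench:** every bystander was detected within about 5 mm of where it started. The blue look-alike was not touched.

**Checks that disagreed:**
- **Phone angles:** my first outline fit gave angles about 0.06 rad off. I used the corner measurements instead.
- **Tool tilt:** the tool's tilt drifted during the job, from 0 to 0.19 rad. It was 0.043 rad during the camera hold. For the keypads it was 0.14–0.19 rad, with no visible effect.
- **False detections:** the detector gave a few, such as a "screwdriver" and a "tape roll" at the tray. The picture ruled them out.

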